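# Hold a closed sample carrier against the sprung stop for fastening

## Task

Shut the hinged cover of the sample carrier on the aluminium mounting bed by pressing its free edge down until it snaps into its catch. Then slide the carrier along the bed, square and centred, against the sprung stop bar of the fence and push the bar back about half its travel (12 mm, so that it bears on the carrier with about 10 N), never ramming it home, so that a colleague can do up the clamps. Finish while still holding it there with that steady push; do not let go, and leave everything else on the bench alone.

Things in the scene. Friction and masses are not known exactly. Their poses are not given: they have to be found in the camera images.
- bed: Fixed bare aluminium mounting bed, 300 (x) x 240 (y) x 12 mm thick, lying on the bench with thin dark grooves along its x axis. Origin: centre of its underside, on the bench (z = 0). +x points along the bed towards the fence; the bench position and yaw of the bed vary.
- fence: Fixed dark steel fence block (130 mm wide, 44 mm tall) on the far (+x) end of the bed, with a clamp post 60 mm tall at each side (78 mm off centre). Origin: on the bed's top, on the bed's centre line, 90 mm ahead of the bed's centre; axes parallel to the bed's. It carries the sprung stop bar on its -x side.
- bar (a joint): How far the stop bar is pushed back along +x of the bed, in m: 0 at rest, 0.024 at its hard stop. A plain spring of 0.8 N per mm, no preload, so 12.5 mm is 10 N of bar against carrier. The bar is steel, 10 mm thick, 90 mm wide (y) and 26 mm tall, 8 to 34 mm above the bed, hung on two rods with springs.
- bar_face (a point): Centre of the stop bar's front face (the face that looks to -x of the bed), 21 mm above the bed's top; moves with the bar. At rest it is 80 mm ahead of the bed's centre.
- carrier: Loose grey tray on the bed, 127 (x) x 86 (y) x 40 mm tall, about 0.5 kg, with a black-framed clear cover. Origin: centre of its underside. +x points to its hinge end, the flat end (63.5 mm from the origin) that goes against the stop bar; a fin sticks out at its -x end. Starts 40 to 85 mm short of the bar, off centre and turned. Sliding takes 2 to 5 N beyond the bar's force, more if pressed down.
- fin (a point): Grip point in the carrier's upright fin: 36 mm above the carrier's underside, 96 mm from its origin towards -x. The fin is 12 mm thick (carrier y), here 47 mm long (71 to 118 mm behind the origin), its top 50 mm above the underside; both sides are free for a finger. Closing pads can push it down a little. The raised cover is in the gripper's way here, so grip after shutting it.
- cover (a joint): Opening angle of the cover, rad: 0 shut, grows as its free edge (at the fin end) rises; starts 0.45 to 0.85. A weak spring lifts the cover unless it is snapped in: in the last 6 mm of the free edge's way a press of about 6 N passes the catch, which then holds it below 0.02. Below 0.03 counts as shut.
- cover_edge (a point): Middle of the cover's top face near its free edge, 14 mm in from that edge and 110 mm from the hinge: the place to press. Moves with the cover; when shut it lies 46 mm above the carrier's underside and 52 mm from the carrier's origin towards -x. Its axes are the cover's: z is normal to the cover's top.
- cover_hinge (a point): Middle of the cover's hinge axis (along the carrier's y), 58 mm from the carrier's origin towards +x, 40 mm above its underside. The cover's top face lies 6 mm above this axis when shut, the cover is 84 mm wide.
- screw_a: Bystander: loose steel thumbscrew, 18 mm wide, 30 mm tall, standing on the bed at its -y side. Origin: underside.
- screw_b: Bystander: another such thumbscrew, standing on the bed at its +y side.
- reservoir: Bystander: open white reagent trough, 130 x 75 x 42 mm, on the bench left (+y) of the bed. Origin: underside centre.
- reagent: Bystander: white jar with a red cap, 48 mm wide, 75 mm tall, on the bench right of the bed. Origin: underside centre.
- pot: Bystander: small white jar, 38 mm wide, 65 mm tall, on the bench right of the bed. Origin: underside centre.
- tip_box: Bystander: blue pipette-tip box, 120 x 82 x 62 mm, farther left. Origin: underside centre.
- tube_rack: Bystander: white tube rack, 200 x 90 x 90 mm, farther right. Origin: underside centre.
- pipette: Bystander: white pipette lying on the bench to the left, 240 mm long, 26 mm wide, 24 mm tall. Origin: under its body.

How it is judged (in metres and radians):
On the way, in this order (a step that is already met when the one before it is completed fails the run):
1. the cover is snapped shut (value of joint cover below 0.03 rad), for 0.2 s.
2. the carrier bears on the stop bar (contact force between carrier and fence above 2 N), for 0.2 s.
At the end, for the whole second after the job is handed in: Robot still holding for the last second: cover below 0.03 rad; carrier and fence press with 7 to 14 N (bar back 8 to 18 mm); fingers on carrier over 2 N; carrier within 10 mm of the bed centre line, square within 0.06 rad, flat on the bed (5 mm, 0.06 rad), at rest (value of joint cover below 0.03 rad and contact force between carrier and fence between 7 and 14 N and contact force between the fingers and carrier above 2 N and value of joint bar between 0.008 and 0.018 m and y of carrier in the frame of bed between -0.01 and 0.01 m and z of carrier in the frame of bed below 0.017 m and angle between the x axis of carrier and the x axis of bed, either way round below 0.06 rad and angle between carrier's own z axis and vertical below 0.06 rad and linear speed of carrier below 0.01 m/s); the arm keeps its last pose, push and grip.
It fails at once if the carrier was rammed against the fence (over 25 N) (contact force between carrier and fence above 25 N).
It fails at once if a bystander was shifted by more than 20 mm (distance of any of screw_a, screw_b, reservoir, reagent, pot, tip_box, tube_rack, pipette from where it was at the start of the episode above 0.02 m).
It fails at once if a standing screw, jar or rack was knocked over (angle between any of screw_a, screw_b, reservoir, reagent, pot, tip_box, tube_rack, pipette's own z axis and vertical above 0.5 rad).
It also fails if it takes over 42 s, if anything falls off the work surface, if the arm or the gripper's body presses on something with over 40 N, if the wrist force passes 120 N, or if a joint passes its speed limit or range.

## Robot

A 7-joint arm with a two-finger parallel gripper is mounted at the origin on the work surface. World frame = base frame: x ahead of the robot, y to its left, z up, the work surface at z = 0. Lengths are in mm, angles in rad, forces in N, time in s.
With the tool pointing down it reaches from about 400 to 875 mm from the base axis. Payload 4.4 kg.
Tool frame: the origin (TCP) lies midway between the tips of the shut fingers; the grasp point (between the pads) lies 19 mm behind it; z points along the fingers, y is the line along which they close (so a half turn about z gives the same grasp; the last joint's range is limited). The gripper opens to 85 mm and grips with 20 to 120 N. Pads are 22 mm wide; open, the fingers measure 114 mm over their backs; the gripper's body (76 mm by 85 mm) begins 54 mm behind the grasp point. The pads swing forward as they close: fully open they stand 13 mm farther back than shut.
Start: joints at [1.123, 0.628, 0.038, 1.517, -0.027, 0.996, -0.02], TCP at [242.213, -603.201, 231.313] pointing down, gripper open.
Joint ranges: [-3.06, 3.06], [-0.37, 2.12], [-1.25, 1.32], [0.18, 2.47], [-1.1, 4.24], [0.23, 1.98], [-2.94, 2.94]. Speed limits (rad/s): [2.57, 2.57, 3.14, 3.14, 3.14, 3.14, 3.14].

## Interface

Orientations are given as [roll, pitch, yaw] about the fixed x, y, z axes, in that order (R = Rz(yaw) Ry(pitch) Rx(roll)).
In Python, from cell import monitor, cams, ctrl gives the robot as it stands.
- The arm moves only by the tool drive_tool, never from a script. Its argument "motion" is a list of rows, each an object with "fingers": the opening, from 0 (shut) to 1 (fully open); "linear": the shift along the tool's x, y, z in m, a list of three; "twist": the turn about the tool's z in rad. In form: [{"fingers": fingers, "linear": [x, y, z], "twist": twist}, ...]. A call has 1 to 5 rows; each row shifts and turns the commanded pose from where the row before left it, along the tool's axes as they then stand; what a row does not reach is not made up. A row lasts 1/12 s, in which the tool goes at most 41.7 mm and 7.16 degrees, less where a joint would pass 70% of its speed; a pose out of reach is approached as far as the arm can. A call with a gripper value outside its range is refused whole. The fingers move at their own pace and stop on an object; the grip force is fixed at half the most. Time passes only in rows, so rows that do not move let the fingers close. It gives the time, the measured TCP pose, the force, the opening and the grip force at its end, in the units of the state.
- monitor.read_state(): the state, without advancing time (a new reading comes with each control period).
- cams.get_image(name): name is "scene" or "side" or "wrist"; returns a dict with "color" (480x640x3 uint8, blue, green, red), "K" (3x3 intrinsics, pixels), "R" (3x3) and "t" (3): a world point X has camera coordinates R X + t. Camera axes: x right, y down, z forward; pixel columns grow to the right and rows downward; lengths in mm; the calibration is good to about 2 mm. A picture is of the moment at which its call begins. There is no depth.
- ctrl.finish_job(): hands the job in; it is judged then, once.
The state is a dict: "clock": time; "qpos": joint angles; "qd": joint speeds; "tau": joint torques, N m; "eef_pos": TCP position; "tool_rot": TCP orientation; "force": force on the tool from outside, world axes, zero at the start; "torque": the same for the moment, N m; "width": finger opening in mm; "gripper_force": force on a finger pad.
Only numpy, scipy, OpenCV 4.12 (cv2) and the standard library are available. Lean on these libraries where they do the work, as an engineer would, in place of code of your own. Each camera call takes 0.05 s, during which the arm holds its last target. There are 200 camera calls.

## Working session

There is one attempt and no reset: what is moved stays moved. The work goes in short steps, Python scripts to look and compute and a tool call to move; the robot and the scene stay as the last step left them, time stands still between calls to the robot, and variables do not carry over. Pictures are saved under pics/ and viewed, at most 10 in all, crops included, and the job is handed in when it is done.

Besides the shell and the picture viewer there is one more tool, called after "Call:" by a JSON object that holds its "api" and its "payload". drive_tool: Moves the arm, as the interface text tells. Its arguments: {"type":"object","properties":{"motion":{"type":"array"}},"required":["motion"]}

```bash
mkdir -p pics; python3 - <<'E'
from cell import monitor, cams, ctrl
import cv2,numpy as np
s=monitor.read_state();print({k:np.round(v,3).tolist() for k,v in s.items()})
for n in("scene","side"):
    d=cams.get_image(n);cv2.imwrite(f"pics/{n}0.png",d["color"]);print(n,d["K"].round(1).tolist(),d["R"].round(4).tolist(),d["t"].round(1).tolist())
E
```

```text
{'clock': 0.0, 'qpos': [1.123, 0.629, 0.038, 1.518, -0.027, 0.996, -0.02], 'qd': [0.001, 0.001, 0.0, -0.0, -0.0, 0.001, -0.0], 'tau': [-0.0, -56.341, 1.226, -19.345, 0.011, 0.011, -0.0], 'eef_pos': [241.98, -602.585, 230.365], 'tool_rot': [-3.14, 0.0, 0.382], 'force': [0.316, 0.105, 0.226], 'torque': [-0.019, -0.001, -0.006], 'gripper_force': 0.0, 'width': 85.434}
scene [[622.3, 0.0, 326.5], [0.0, 622.3, 243.9], [0.0, 0.0, 1.0]] [[0.8127, 0.5826, 0.008], [0.3419, -0.4656, -0.8163], [-0.4719, 0.6661, -0.5776]] [-447.2, -101.7, 1709.5]
side [[472.8, 0.0, 319.2], [0.0, 472.8, 231.9], [0.0, 0.0, 1.0]] [[-0.9346, -0.355, 0.0203], [-0.2369, 0.5791, -0.7801], [0.2652, -0.7339, -0.6253]] [495.3, 163.1, 1282.2]
```

View pics/scene0.png

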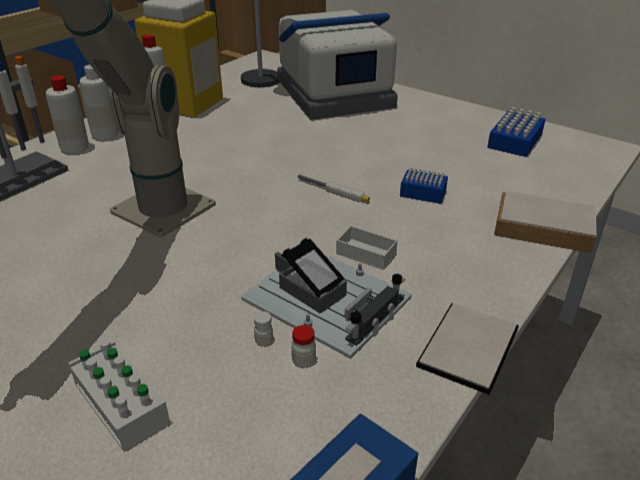

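View pics/side0.png

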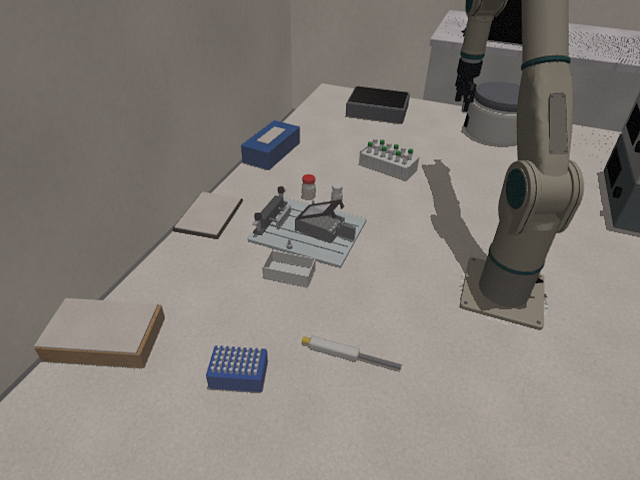

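The scene picture shows the bed with corners near (242,297), (350,353), (411,297) and the open carrier around (312,275). In the side picture the bed is around (308,232). I'll view enlarged crops for the keypoints.

```bash
python3 - <<'E'
import cv2
a=cv2.imread("pics/scene0.png")[225:365,235:420];cv2.imwrite("pics/sc.png",cv2.resize(a,None,fx=4.2,fy=4.2,interpolation=2))
a=cv2.imread("pics/side0.png")[175:275,240:375];cv2.imwrite("pics/sd.png",cv2.resize(a,None,fx=5.8,fy=5.8,interpolation=2))
E
```

```text
(no output)
```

View pics/sc.png

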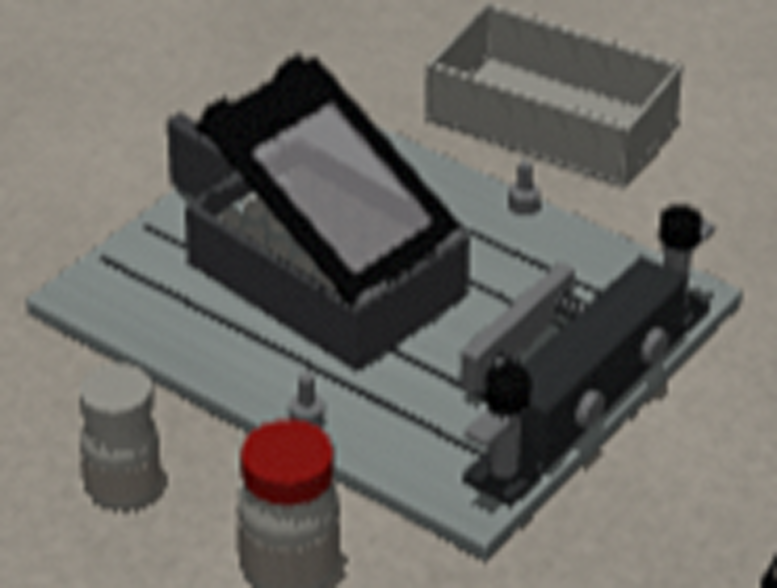

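View pics/sd.png

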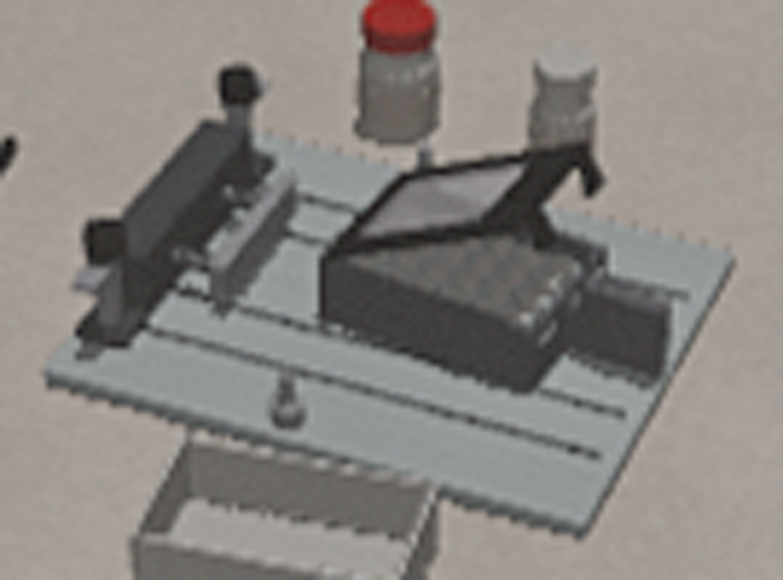

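Scene crop: bed top corners are at (27,303), (487,548) and (740,293). The carrier's base corners are at (360,365), (190,262) and (465,300), and the cover's free corners at (315,60) and (205,130). Side crop: bed corners are at (47,375), (583,530), (733,260) and (265,135), the carrier's base corners at (322,318) and (530,388), and the fin's end at (668,305).

```bash
cat > h.py <<'E'
import numpy as np
from scipy.optimize import least_squares
from cell import monitor, cams, ctrl
def proj(d,X): c=np.asarray(X,float)@d["R"].T+d["t"]; p=c@d["K"].T; return p[:,:2]/p[:,2:]
def rz(a,P,o): c,s=np.cos(a),np.sin(a); P=np.asarray(P,float); return P@np.array([[c,s,0],[-s,c,0],[0,0,1]])+o
E
python3 - <<'E'
from h import *
S={n:cams.get_image(n) for n in("scene","side")}
cv=lambda n,p:(np.array(p)+.5)/(4.2 if n=="scene" else 5.8)-.5+((235,225) if n=="scene" else (240,175))
bed=[("scene",(27,303),(-150,-120,12)),("scene",(487,548),(150,-120,12)),("scene",(740,293),(150,120,12)),
("side",(47,375),(150,120,12)),("side",(583,530),(-150,120,12)),("side",(733,260),(-150,-120,12)),("side",(265,135),(150,-120,12))]
car=[("scene",(360,365),(63.5,-43,0)),("scene",(190,262),(-63.5,-43,0)),("scene",(465,300),(63.5,43,0)),("scene",(187,205),(-63.5,-43,40)),("scene",(467,235),(63.5,43,40)),
("side",(322,318),(63.5,43,0)),("side",(530,388),(-63.5,43,0)),("side",(522,328),(-63.5,43,40)),("side",(668,305),(-118,6,50)),("scene",(170,118),(-118,-6,50))]
def fit(L,z,x0):
    def f(q): return np.concatenate([proj(S[n],rz(q[2],[P],(q[0],q[1],z)))[0]-cv(n,p) for n,p,P in L])
    r=least_squares(f,x0,loss="soft_l1",x_scale=(10,10,.1));print(r.x.round(3),r.fun.reshape(-1,2).round(1).tolist());return r.x
b=min((fit(bed,0,(600,-250,a)) for a in(-.7,0)),key=lambda q:0)
c=fit(car,12,(b[0],b[1],b[2]))
def g(q):
    t=q[0];o=[]
    for p,y in(((315,60),42),((205,130),-42)):
        x,z=-124,6; P=(58+x*np.cos(t)+z*np.sin(t),y,40-x*np.sin(t)+z*np.cos(t))
        o.append(proj(S["scene"],rz(c[2],[P],(c[0],c[1],12)))[0]-cv("scene",p))
    return np.concatenate(o)
r=least_squares(g,[.6]);print("cover",r.x,r.fun)
E
```

```text
[ 5.85485e+02 -4.98050e+01 -2.60000e-02] [[-0.8, -1.9], [-0.6, -1.0], [1.0, -1.5], [-1.0, -1.6], [0.1, -1.3], [0.3, -1.5], [-3.7, -1.6]]
[ 5.85485e+02 -4.98050e+01 -2.60000e-02] [[-0.8, -1.9], [-0.6, -1.0], [1.0, -1.5], [-1.0, -1.6], [0.1, -1.3], [0.3, -1.5], [-3.7, -1.6]]
[ 5.54517e+02 -5.99490e+01 -1.35000e-01] [[-0.7, 1.7], [-0.6, 0.3], [1.0, -1.3], [-0.5, -0.1], [1.0, 0.2], [-1.1, -0.4], [-0.4, 0.8], [1.4, 0.7], [-1.3, 0.9], [-1.1, -0.0]]
cover [0.43431065] [-0.73257429 -0.33728238 -1.8248921  -1.10432695]
```

Call:
{"api": "drive_tool", "payload": {"motion": [{"fingers":0,"linear":[0,0,0],"twist":0.1034},{"fingers":0,"linear":[0,0,0],"twist":0.1034},{"fingers":0,"linear":[0,0,0],"twist":0.1034},{"fingers":0,"linear":[0,0,0],"twist":0.1034},{"fingers":0,"linear":[0,0,0],"twist":0.1034}]}}

```text
clock: 0.62
eef_pos: [242.2, -603.0, 231.1]
tool_rot: [-3.141, 0.0, -0.14]
force: [-0.9, -1.1, 0.3]
width: 25.5
gripper_force: 0.0
```

Call:
{"api": "drive_tool", "payload": {"motion": [{"fingers":0,"linear":[0.013,-0.038,0],"twist":0},{"fingers":0,"linear":[0.013,-0.038,0],"twist":0},{"fingers":0,"linear":[0.013,-0.038,0],"twist":0},{"fingers":0,"linear":[0.013,-0.038,0],"twist":0},{"fingers":0,"linear":[0.013,-0.038,0],"twist":0}]}}

```text
clock: 1.03
eef_pos: [332.7, -421.8, 231.2]
tool_rot: [-3.141, -0.0, -0.136]
force: [1.5, 0.2, -0.4]
width: -0.3
gripper_force: 0.0
```

Call:
{"api": "drive_tool", "payload": {"motion": [{"fingers":0,"linear":[0.013,-0.038,0],"twist":0},{"fingers":0,"linear":[0.013,-0.038,0],"twist":0},{"fingers":0,"linear":[0.013,-0.038,0],"twist":0},{"fingers":0,"linear":[0.013,-0.038,0],"twist":0},{"fingers":0,"linear":[0.013,-0.038,0],"twist":0}]}}

```text
clock: 1.45
eef_pos: [422.7, -242.3, 231.4]
tool_rot: [-3.142, -0.0, -0.135]
force: [1.1, -0.1, -0.0]
width: -0.1
gripper_force: 0.0
```

Call:
{"api": "drive_tool", "payload": {"motion": [{"fingers":0,"linear":[0.0128,-0.0395,0],"twist":0},{"fingers":0,"linear":[0.0128,-0.0395,0],"twist":0},{"fingers":0,"linear":[0.0128,-0.0395,0],"twist":0},{"fingers":0,"linear":[0.0128,-0.0395,0],"twist":0},{"fingers":0,"linear":[0.0128,-0.0395,0],"twist":0}]}}

```text
clock: 1.87
eef_pos: [512.8, -55.1, 231.4]
tool_rot: [3.142, -0.0, -0.135]
force: [0.9, -0.2, 0.6]
width: -0.1
gripper_force: 0.0
```

```bash
python3 - <<'E'
from h import *
import cv2,pickle
S={n:cams.get_image(n) for n in("wrist",)}
pickle.dump(S,open("w1.pkl","wb"));cv2.imwrite("pics/w1.png",S["wrist"]["color"])
s=monitor.read_state();print(s["eef_pos"],s["tool_rot"],s["force"])
E
```

```text
[517.19260218 -44.45783347 231.30840703] [-3.13432018 -0.00329934 -0.12319164] [4.44617478 8.05406966 0.26076895]
```

View pics/w1.png

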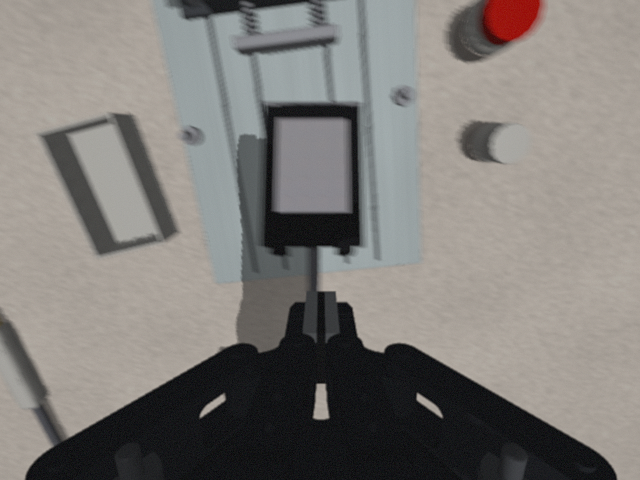

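The wrist view is blurred because the arm was still settling. The carrier is at about (312,175), the bar at (287,38) and the screws at (191,135) and (402,95). I'll settle and retake.

Call:
{"api": "drive_tool", "payload": {"motion": [{"fingers":0,"linear":[0,0,0],"twist":0},{"fingers":0,"linear":[0,0,0],"twist":0},{"fingers":0,"linear":[0,0,0],"twist":0},{"fingers":0,"linear":[0,0,0],"twist":0}]}}

```text
clock: 2.25
eef_pos: [511.6, -59.0, 231.3]
tool_rot: [3.141, 0.0, -0.138]
force: [-0.0, 0.3, -1.1]
width: -0.2
gripper_force: 0.0
```

```bash
python3 - <<'E'
from h import *
import cv2,pickle
S={n:cams.get_image(n) for n in("wrist",)}
pickle.dump(S,open("w1.pkl","wb"));cv2.imwrite("pics/w2.png",cv2.resize(S["wrist"]["color"][0:300,120:460],None,fx=2,fy=2,interpolation=2))
s=monitor.read_state();print(s["eef_pos"],s["tool_rot"],s["force"])
E
```

```text
[511.71107428 -58.94929346 231.38577674] [ 3.14099636e+00  1.59501830e-04 -1.38389559e-01] [-0.3962042   0.04867421 -0.60688083]
```

View pics/w2.png

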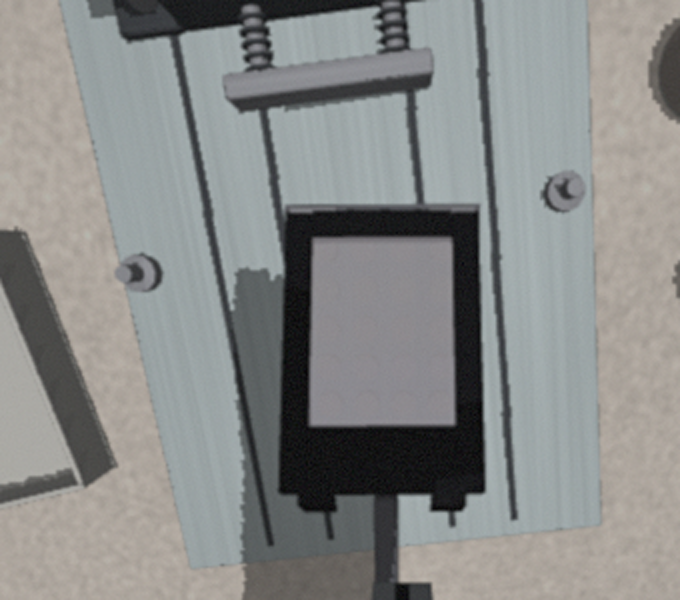

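The wrist crop now shows bed corners at (190,568) and (600,523), the bar's rear top edge from (225,75) to (430,49), the tray's hinge-end corners at (287,206) and (479,205), and the cover's free corners at (280,492) and (484,492).

```bash
cat > fit2.py <<'E'
from h import *
import pickle
d=pickle.load(open("w1.pkl","rb"))["wrist"]
cv=lambda p:(np.array(p)+.5)/2-.5+(120,0)
P2=lambda q,P,z:proj(d,rz(q[2],P,(q[0],q[1],z)))
bp=[((190,568),(-150,120,12)),((600,523),(-150,-120,12)),((225,75),(90,45,46)),((430,49),(90,-45,46))]
def f(q):
    o=[P2(q,[P],0)[0]-cv(p) for p,P in bp]
    for k,(p,y) in enumerate((((62,0),120),((588,0),-120))): o.append(P2(q,[(q[3+k]*100,y,12)],0)[0]-cv(p))
    return np.concatenate(o)
r=least_squares(f,(585,-50,-.026,1,1),x_scale=(10,10,.1,1,1));print("bed",r.x.round(3),r.fun.reshape(-1,2).round(1).tolist());b=r.x
def g(q):
    t=q[3];x,z=-124,6;a=lambda y:(58+x*np.cos(t)+z*np.sin(t),y,40-x*np.sin(t)+z*np.cos(t))
    L=[((287,206),(63.5,43,40)),((479,205),(63.5,-43,40)),((280,492),a(42)),((484,492),a(-42))]
    return np.concatenate([P2(q,[P],12)[0]-cv(p) for p,P in L])
r=least_squares(g,(554,-60,-.13,.45),x_scale=(10,10,.1,.1));print("car",r.x.round(3),r.fun.reshape(-1,2).round(1).tolist());c=r.x
D=rz(-b[2],[[c[0]-b[0],c[1]-b[1],0]],0)[0];print("rel",D.round(1),(c[2]-b[2]).round(3))
E
python3 fit2.py
```

```text
bed [ 5.84424e+02 -4.75980e+01 -2.60000e-02  1.35500e+00  1.09000e+00] [[-0.6, 1.5], [1.3, 2.6], [-1.7, -0.8], [1.7, -1.4], [-1.8, 0.4], [1.3, -0.0]]
car [ 5.52153e+02 -5.66470e+01 -1.35000e-01  4.77000e-01] [[-1.1, -0.9], [1.1, -0.7], [-1.2, 1.1], [1.2, 0.8]]
rel [-32.   -9.9   0. ] -0.109
```

Call:
{"api": "drive_tool", "payload": {"motion": [{"fingers":0,"linear":[0,-0.003,0.03],"twist":0},{"fingers":0,"linear":[0,-0.003,0.035],"twist":0},{"fingers":0,"linear":[0,-0.001,0.03],"twist":0},{"fingers":0,"linear":[0,0,0.015],"twist":0},{"fingers":0,"linear":[0,0,0.005],"twist":0}]}}

```text
clock: 2.72
eef_pos: [510.9, -51.2, 113.9]
tool_rot: [3.141, 0.005, -0.137]
force: [-0.9, 0.2, 1.0]
width: 0.0
gripper_force: 0.4
```

Call:
{"api": "drive_tool", "payload": {"motion": [{"fingers":0,"linear":[-0.001,0,0.007],"twist":0},{"fingers":0,"linear":[-0.002,0,0.007],"twist":0},{"fingers":0,"linear":[-0.002,0,0.007],"twist":0},{"fingers":0,"linear":[-0.002,0,0.007],"twist":0},{"fingers":0,"linear":[-0.001,0,0.007],"twist":0}]}}

```text
clock: 3.13
eef_pos: [505.3, -49.2, 81.4]
tool_rot: [-3.142, -0.001, -0.135]
force: [-0.1, -0.4, 0.9]
width: 0.1
gripper_force: 0.3
```

Call:
{"api": "drive_tool", "payload": {"motion": [{"fingers":0,"linear":[-0.001,0,0.004],"twist":0},{"fingers":0,"linear":[-0.001,0,0.003],"twist":0},{"fingers":0,"linear":[0,0,0.003],"twist":0},{"fingers":0,"linear":[0,0,0.002],"twist":0},{"fingers":0,"linear":[0,0,0],"twist":0}]}}

```text
clock: 3.55
eef_pos: [503.2, -48.7, 69.0]
tool_rot: [-3.142, 0.001, -0.135]
force: [-0.2, 0.7, 0.7]
width: -0.1
gripper_force: 0.1
```

Call:
{"api": "drive_tool", "payload": {"motion": [{"fingers":0,"linear":[0,0,0.002],"twist":0},{"fingers":0,"linear":[0,0,0.002],"twist":0},{"fingers":0,"linear":[0,0,0.002],"twist":0},{"fingers":0,"linear":[0,0,0.001],"twist":0},{"fingers":0,"linear":[0,0,0],"twist":0}]}}

```text
clock: 3.97
eef_pos: [503.2, -48.8, 62.5]
tool_rot: [-3.141, 0.0, -0.135]
force: [-1.0, -0.3, 2.8]
width: 0.5
gripper_force: 1.5
```

Call:
{"api": "drive_tool", "payload": {"motion": [{"fingers":0,"linear":[0,0,0.001],"twist":0},{"fingers":0,"linear":[0,0,0.001],"twist":0},{"fingers":0,"linear":[0,0,0],"twist":0}]}}

```text
clock: 4.22
eef_pos: [503.3, -48.8, 60.2]
tool_rot: [-3.142, -0.0, -0.135]
force: [-0.2, 0.4, 0.1]
width: 0.3
gripper_force: 0.0
```

Call:
{"api": "drive_tool", "payload": {"motion": [{"fingers":0,"linear":[0,0,0.001],"twist":0},{"fingers":0,"linear":[0,0,0.001],"twist":0},{"fingers":0,"linear":[0,0,0],"twist":0}]}}

```text
clock: 4.47
eef_pos: [503.5, -48.9, 58.1]
tool_rot: [3.142, -0.0, -0.135]
force: [-0.2, 0.3, 0.0]
width: 0.2
gripper_force: 0.1
```

Call:
{"api": "drive_tool", "payload": {"motion": [{"fingers":0,"linear":[0,0,0.001],"twist":0},{"fingers":0,"linear":[0,0,0.0005],"twist":0},{"fingers":0,"linear":[0,0,0],"twist":0}]}}

```text
clock: 4.72
eef_pos: [503.6, -48.9, 57.7]
tool_rot: [-3.141, -0.001, -0.135]
force: [-1.7, 0.6, 11.6]
width: 0.1
gripper_force: 5.6
```

Call:
{"api": "drive_tool", "payload": {"motion": [{"fingers":0,"linear":[0,0,-0.02],"twist":0},{"fingers":0.5,"linear":[-0.006,0,-0.025],"twist":0},{"fingers":0.7,"linear":[-0.02,0.001,-0.005],"twist":0},{"fingers":0.7,"linear":[-0.015,0.001,0],"twist":0},{"fingers":0.7,"linear":[-0.005,0,0],"twist":0}]}}

```text
clock: 5.13
eef_pos: [455.1, -44.5, 107.2]
tool_rot: [3.142, 0.002, -0.135]
force: [0.2, 0.3, -0.7]
width: 48.1
gripper_force: 0.0
```

Call:
{"api": "drive_tool", "payload": {"motion": [{"fingers":0.7,"linear":[0,0,0],"twist":0},{"fingers":0.7,"linear":[0,0,0],"twist":0}]}}

```text
clock: 5.3
eef_pos: [458.4, -44.7, 106.7]
tool_rot: [-3.142, -0.001, -0.135]
force: [0.6, -0.5, 0.2]
width: 60.0
gripper_force: 0.0
```

```bash
python3 - <<'E'
from h import *
import cv2,pickle
S={n:cams.get_image(n) for n in("wrist","side")}
pickle.dump(S,open("w3.pkl","wb"));cv2.imwrite("pics/w3.png",np.hstack([S["wrist"]["color"][:, 60:580],cv2.resize(S["side"]["color"][180:260,270:360],(280,480),interpolation=2)]))
s=monitor.read_state();print(s["eef_pos"],s["tool_rot"],s["width"])
E
```

```text
[458.77732833 -44.71266293 106.57580135] [ 3.14156646e+00 -1.14872065e-03 -1.35132107e-01] 59.45083257800142
```

View pics/w3.png

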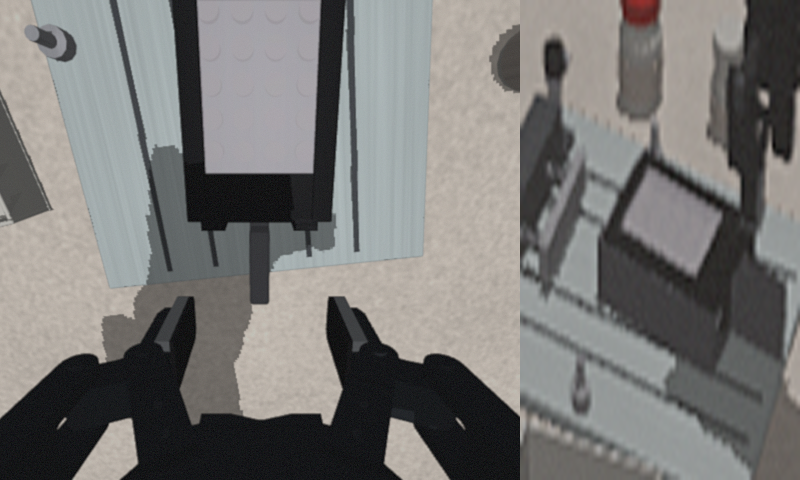

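The cover is shut flat in the side inset. The fin end in the wrist picture is at (259,303), centred between the open fingers. The cover's free corners are at (188,222) and (331,222), and the bed corners at (108,288) and (423,255).

```bash
python3 - <<'E'
from h import *
import pickle
d=pickle.load(open("w3.pkl","rb"))["wrist"]
def fit(L,z,x0):
    f=lambda q:np.concatenate([proj(d,rz(q[2],[P],(q[0],q[1],z)))[0]-np.add(p,(60,0)) for p,P in L])
    r=least_squares(f,x0,x_scale=(10,10,.1));print(r.x.round(3),r.fun.round(1));return r.x
c=fit([((188,222),(-66,42,46)),((331,222),(-66,-42,46)),((250,303),(-118,6,50)),((269,303),(-118,-6,50))],12,(553,-58,-.135))
b=fit([((108,288),(-150,120,12)),((423,255),(-150,-120,12))],0,(585,-48,-.026))
print(rz(-b[2],[[c[0]-b[0],c[1]-b[1],0]],0),c[2]-b[2], rz(-c[2],[[458.8-c[0],-44.7-c[1],0]],0))
E
```

```text
[ 5.53243e+02 -5.69310e+01 -1.35000e-01] [-1.2 -1.3  1.2 -1.3 -0.3  1.6  0.3  1.6]
[ 5.86438e+02 -4.66170e+01 -2.10000e-02] [-1.   0.3  0.9  0. ]
[[-32.96604084 -11.02336495   0.        ]] -0.11348612510644221 [[-95.23012196  -0.58640572   0.        ]]
```

Call:
{"api": "drive_tool", "payload": {"motion": [{"fingers":0.7,"linear":[0,0,0.025],"twist":0},{"fingers":0.7,"linear":[0,0,0.025],"twist":0},{"fingers":0.7,"linear":[0,0,0.017],"twist":0},{"fingers":0.7,"linear":[0,0,0.008],"twist":0},{"fingers":0.7,"linear":[0,0,0.002],"twist":0}]}}

```text
clock: 5.82
eef_pos: [457.1, -44.7, 27.9]
tool_rot: [-3.141, 0.004, -0.135]
force: [-0.6, -0.1, 0.8]
width: 60.1
gripper_force: 0.0
```

Call:
{"api": "drive_tool", "payload": {"motion": [{"fingers":0.3,"linear":[0,0,0],"twist":0},{"fingers":0.25,"linear":[0,0,0],"twist":0},{"fingers":0,"linear":[0,0,0],"twist":0},{"fingers":0,"linear":[0,0,0],"twist":0},{"fingers":0,"linear":[0,0,0],"twist":0}]}}

```text
clock: 6.23
eef_pos: [458.3, -44.5, 30.5]
tool_rot: [-3.141, -0.001, -0.135]
force: [0.1, 1.4, 0.0]
width: 11.1
gripper_force: 59.2
```

Call:
{"api": "drive_tool", "payload": {"motion": [{"fingers":0,"linear":[0,0,0],"twist":0},{"fingers":0,"linear":[0,0,0],"twist":0}]}}

```text
clock: 6.4
eef_pos: [458.3, -44.5, 30.5]
tool_rot: [-3.141, -0.001, -0.135]
force: [1.6, 1.0, 2.8]
width: 11.2
gripper_force: 59.4
```

Call:
{"api": "drive_tool", "payload": {"motion": [{"fingers":0,"linear":[0.003,0,0],"twist":-0.03},{"fingers":0,"linear":[0.003,0,0],"twist":-0.03},{"fingers":0,"linear":[0.003,0,0],"twist":-0.03},{"fingers":0,"linear":[0.003,0,0],"twist":-0.02},{"fingers":0,"linear":[0.003,0,0],"twist":0}]}}

```text
clock: 6.82
eef_pos: [468.8, -46.9, 30.4]
tool_rot: [3.141, 0.007, -0.027]
force: [-10.9, -1.8, 17.2]
width: 11.2
gripper_force: 61.7
```

Call:
{"api": "drive_tool", "payload": {"motion": [{"fingers":0,"linear":[0.005,0,0],"twist":0},{"fingers":0,"linear":[0.005,0,0],"twist":0},{"fingers":0,"linear":[0.004,0,0],"twist":0},{"fingers":0,"linear":[0.003,0,0],"twist":0},{"fingers":0,"linear":[0,0,0],"twist":0}]}}

```text
clock: 7.23
eef_pos: [485.1, -46.4, 30.4]
tool_rot: [-3.141, 0.009, -0.026]
force: [-8.5, 0.3, 13.7]
width: 11.2
gripper_force: 61.3
```

```bash
python3 - <<'E'
from h import *
import cv2,pickle
S={n:cams.get_image(n) for n in("wrist","scene")}
pickle.dump(S,open("w4.pkl","wb"));cv2.imwrite("pics/w4.png",np.hstack([S["wrist"]["color"][:, 110:530],cv2.resize(S["scene"]["color"][245:355,270:357],(380,480),interpolation=2)]))
s=monitor.read_state();print(s["eef_pos"],s["tool_rot"],s["force"])
E
```

```text
[485.09520056 -46.423094    30.40481397] [-3.14085976  0.00840899 -0.02595224] [-8.28076689 -0.03626843 14.00968152]
```

View pics/w4.png

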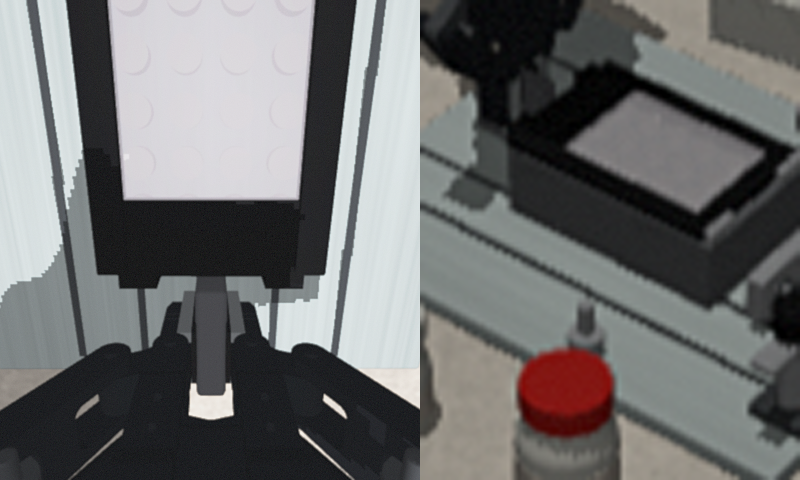

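The carrier looks square and centred: the grooves' midline is at column 208, and the fin and cover midline at 211. The tool presses down with about 14 N, so I'll ease up 1 mm and then advance.

Call:
{"api": "drive_tool", "payload": {"motion": [{"fingers":0,"linear":[0,0,-0.0005],"twist":0},{"fingers":0,"linear":[0,0,-0.0005],"twist":0},{"fingers":0,"linear":[0.003,0,0],"twist":0},{"fingers":0,"linear":[0.003,0,0],"twist":0},{"fingers":0,"linear":[0.003,0,0],"twist":0}]}}

```text
clock: 7.75
eef_pos: [499.1, -46.4, 30.7]
tool_rot: [-3.142, 0.001, -0.025]
force: [0.2, -0.1, -4.6]
width: 11.2
gripper_force: 58.6
```

Call:
{"api": "drive_tool", "payload": {"motion": [{"fingers":0,"linear":[0.002,0,0],"twist":0},{"fingers":0,"linear":[0.002,0,0],"twist":0},{"fingers":0,"linear":[0.002,0,0],"twist":0}]}}

```text
clock: 8.0
eef_pos: [504.8, -46.6, 30.9]
tool_rot: [-3.142, 0.001, -0.025]
force: [-0.0, 0.2, -5.5]
width: 11.3
gripper_force: 58.6
```

Call:
{"api": "drive_tool", "payload": {"motion": [{"fingers":0,"linear":[0.001,0,0.0004],"twist":0},{"fingers":0,"linear":[0.001,0,0],"twist":0},{"fingers":0,"linear":[0,0,0],"twist":0}]}}

```text
clock: 8.25
eef_pos: [506.7, -46.6, 30.6]
tool_rot: [-3.142, 0.001, -0.025]
force: [0.5, 0.5, -4.7]
width: 11.0
gripper_force: 58.6
```

Call:
{"api": "drive_tool", "payload": {"motion": [{"fingers":0,"linear":[0.002,0,0],"twist":0},{"fingers":0,"linear":[0.002,0,0],"twist":0},{"fingers":0,"linear":[0,0,0],"twist":0}]}}

```text
clock: 8.5
eef_pos: [510.0, -46.8, 30.5]
tool_rot: [-3.142, 0.002, -0.025]
force: [-2.7, -0.0, -4.1]
width: 11.0
gripper_force: 58.7
```

Call:
{"api": "drive_tool", "payload": {"motion": [{"fingers":0,"linear":[0.002,0,0],"twist":0},{"fingers":0,"linear":[0.002,0,0],"twist":0},{"fingers":0,"linear":[0,0,0],"twist":0}]}}

```text
clock: 8.75
eef_pos: [512.6, -46.9, 30.5]
tool_rot: [-3.141, 0.004, -0.025]
force: [-5.6, -0.4, -0.3]
width: 11.2
gripper_force: 59.2
```

Call:
{"api": "drive_tool", "payload": {"motion": [{"fingers":0,"linear":[0.002,0,0],"twist":0},{"fingers":0,"linear":[0.002,0,0],"twist":0},{"fingers":0,"linear":[0.001,0,0],"twist":0},{"fingers":0,"linear":[0,0,0],"twist":0}]}}

```text
clock: 9.08
eef_pos: [515.1, -46.9, 30.5]
tool_rot: [-3.141, 0.009, -0.026]
force: [-11.8, 0.4, 4.8]
width: 11.0
gripper_force: 59.9
```

Call:
{"api": "drive_tool", "payload": {"motion": [{"fingers":0,"linear":[0.001,0,0],"twist":0},{"fingers":0,"linear":[0.001,0,0],"twist":0},{"fingers":0,"linear":[0,0,0],"twist":0}]}}

```text
clock: 9.33
eef_pos: [516.2, -46.9, 30.5]
tool_rot: [-3.141, 0.01, -0.026]
force: [-12.8, 0.4, 5.8]
width: 11.4
gripper_force: 60.1
```

Call:
{"api": "drive_tool", "payload": {"motion": [{"fingers":0,"linear":[0.001,0,-0.0004],"twist":0},{"fingers":0,"linear":[0.001,0,0],"twist":0},{"fingers":0,"linear":[0.001,0,0],"twist":0},{"fingers":0,"linear":[0,0,0],"twist":0},{"fingers":0,"linear":[0,0,0],"twist":0}]}}

```text
clock: 9.75
eef_pos: [519.0, -47.0, 30.5]
tool_rot: [-3.141, 0.011, -0.026]
force: [-11.7, -0.5, 2.3]
width: 11.2
gripper_force: 59.6
```

```bash
python3 - <<'E'
from h import *
import cv2,pickle
S={n:cams.get_image(n) for n in("scene","side")}
pickle.dump(S,open("w5.pkl","wb"));cv2.imwrite("pics/w5.png",np.hstack([cv2.resize(S["side"]["color"][180:260,250:330],(400,400),interpolation=2),cv2.resize(S["scene"]["color"][255:355,315:415],(400,400),interpolation=2)]))
s=monitor.read_state();print(s["eef_pos"],s["tool_rot"],s["force"])
E
```

```text
[519.04641898 -46.96577046  30.501549  ] [-3.14067184  0.01071507 -0.02553307] [-12.02790349  -0.50934819   1.74237974]
```

View pics/w5.png

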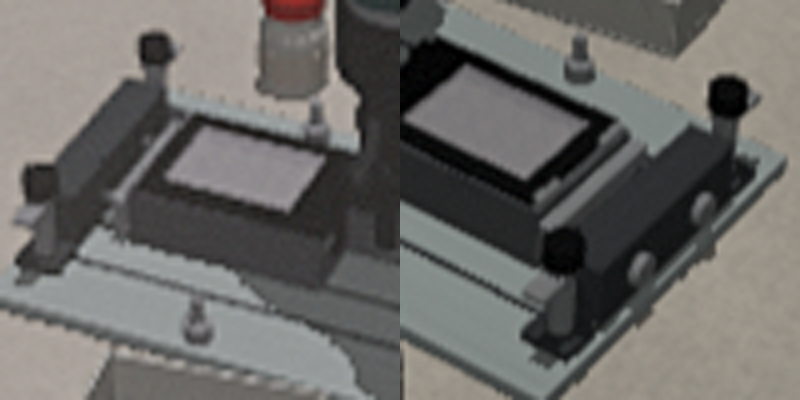

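The picture shows the cover shut and the carrier square against the bar, which is pushed partway in with a gap to the fence remaining. Fx of −12 N is consistent with about 10 N on the bar plus friction. I'll settle and hand in.

Call:
{"api": "drive_tool", "payload": {"motion": [{"fingers":0,"linear":[0,0,0],"twist":0},{"fingers":0,"linear":[0,0,0],"twist":0},{"fingers":0,"linear":[0,0,0],"twist":0},{"fingers":0,"linear":[0,0,0],"twist":0},{"fingers":0,"linear":[0,0,0],"twist":0}]}}

```text
clock: 10.27
eef_pos: [519.0, -47.0, 30.5]
tool_rot: [-3.141, 0.011, -0.026]
force: [-12.4, -0.8, 1.7]
width: 11.4
gripper_force: 59.6
```

```bash
python3 -c "
from h import *
print(monitor.read_state()['force'],ctrl.finish_job())"
```

```text
the job is handed in; nothing more can be done
[-12.41545807  -0.80590263   1.7318741 ] None
```

I snapped the cover shut, slid the carrier square and centred against the stop bar, and handed the job in at about 10 s, still holding it with the bar back an estimated 12 mm (about 10 N); the hand-in returned no verdict.

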